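Park a pipe offcut at the top of the feed gutter

ROBOT

A 7-joint arm with a two-finger parallel gripper is mounted at the origin on the work surface. World frame = base frame: x ahead of the robot, y to its left, z up, the work surface at z = 0. Lengths are in mm, angles in rad, forces in N, time in s.
With the tool pointing down it reaches from about 425 to 925 mm from the base axis. Payload 6.8 kg.
Tool frame: the origin (TCP) lies between the finger pads; the fingertips stand 14 mm ahead of it and the grasp point (between the pads) lies 5 mm behind it; z points along the fingers, y is the line along which they close (so a half turn about z gives the same grasp; the last joint's range is limited). The gripper opens to 88 mm and grips with 3 to 60 N. Pads are 20 mm wide; open, the fingers measure 115 mm over their backs; the gripper's body (75 mm by 178 mm) begins 61 mm behind the grasp point.
Start: joints at [1.226, 0.477, 0.022, 1.555, -0.011, 1.109, -0.083], TCP at [158.358, -656.178, 236.664] pointing down, gripper open.
Joint ranges: [-2.96, 2.96], [-0.34, 2.1], [-1.41, 1.46], [0.24, 2.44], [-1.37, 4.51], [0.17, 1.92], [-2.96, 2.96]. Speed limits (rad/s): [2.39, 2.39, 3.14, 3.14, 3.14, 3.14, 3.14].

INTERFACE

Orientations are given as a unit quaternion [x, y, z, w].
In Python, from workcell import readout, eyes, workorder, nets gives the robot as it stands.
- The arm moves only by the shell command python3 -m creep 'ROWS'. ROWS is JSON, one flat list of numbers, 5 for each row, row after row: the finger opening in m, from 0 to 0.0878, then the shift along the tool's x, y, z in m, then the turn about the tool's z in rad. In form: [claw, tx, ty, tz, yaw, claw, tx, ty, tz, yaw, ...]. A call has 1 to 20 rows; each row is the pose to reach, as a shift and turn from the pose commanded when the call began, along the tool's axes at that moment; what a row does not reach only later rows make up. A row lasts 1/8 s, in which the tool goes at most 62.5 mm and 10.7 degrees, less where a joint would pass 70% of its speed; a pose out of reach is approached as far as the arm can. A call with a gripper value outside its range is refused whole. The fingers move at their own pace and stop on an object; the grip force is fixed at half the most. Time passes only in rows, so rows that repeat a pose let the fingers close. It gives the time, the measured TCP pose, the force, the opening and the grip force at its end, in the units of the state.
- readout.observe(): the state, without advancing time (a new reading comes with each control period).
- eyes.capture(name): name is "side" or "top"; returns the picture (400x640x3 uint8, blue, green, red); there is no depth.
- eyes.camera_info(name): a dict with "vfov" (degrees; the focal length in pixels is half the picture's height over the tangent of half this angle, whatever the lens; pixels are square), "cx", "cy" (the principal point, pixels), "cam_to_world" (4x4, takes a point from camera to world coordinates). Camera axes: x right, y down, z forward; pixel columns grow to the right and rows downward; lengths in mm; the calibration is good to about 2 mm. A picture is of the moment at which its call begins. camera_info takes no time and is no camera call.
- workorder.hand_in(): hands the job in; it is judged then, once.
Trained networks look in the newest picture that a camera, given by its name, has taken for a name from the list of things; names that differ only in an ending like _2 or _b are one class to them, and where a whole thing is asked for, a point or a joint stands for the part that bears it (a point fixed in the world has none). Each returns a list of dicts, best first, with "score" (0 to 1); they miss things now and then, are a little off and sometimes report something else, mostly with a low value. They report only what shows in the picture. A call takes as long as a camera call. They do not tell look-alikes from the thing itself.
- nets.masks_of(camera, query): "mask" (400x640 bool, what is visible of it) and "rect" ([left, top, right, bottom] in pixels, round what is visible of it).
- nets.landmark_of(camera, query): "uv" ([column, row] in pixels: a listed point, or the origin of a listed thing).
The state is a dict: "clock": time; "joint_positions": joint angles; "qd": joint speeds; "tau": joint torques, N m; "tool_pos": TCP position; "orientation": TCP orientation; "ft_force": force on the tool from outside, world axes, zero at the start; "ft_torque": the same for the moment, N m; "gripper_width": finger opening in mm; "finger_force": force on a finger pad.
Only numpy, scipy, OpenCV 4.12 (cv2) and the standard library are available. Lean on these libraries where they do the work, as an engineer would, in place of code of your own. Each camera call takes 0.05 s, during which the arm holds its last target. There are 200 camera calls.

TASK

Beside the bench grinder, a short piece of steel pipe lies at the low end of the sloped blue gutter. Nudge it up the slope with the fingertips, without picking it up, until it drops over the hump into the yellow dip and lies against the yellow stop at the top; once it rests there by itself, push the red keeper bar round until it lies straight across the gutter behind the pipe, at the end of its swing. Leave the collar, plate, cap and brush where they are and finish clear of everything.

Things in the scene. Friction and masses are not known exactly. Their poses are not given: they have to be found in the camera images.
- gutter: Blue steel channel, fixed. Origin: on the bench under it; x level, pointing UPHILL along the gutter, y across, z up. In this frame, mm: 78 wide inside, walls 4 thick, 18 above the ramp floor. Floor climbs at 9 deg from x=-130, z=30 to a hump at x=70, z=62, then dips at 12 deg to the yellow stop, face at x=115, top z=100. Rusty base plate x -145 to 130, y -56 to 71, 6 thick
- gutter_ramp (a point): Point on the ramp floor at its low end, mid-width (x=-130, y=0, z=30 mm of the gutter frame), by the uphill face of the yellow lip (12 mm high, 4 thick) that closes the low end. x points up along the ramp, z square to its floor. A pipe on the ramp has its centre at z=24 mm here
- gutter_crest (a point): Top of the hump, mid-width, where the blue ramp ends and the yellow dip begins. Short of it the released pipe rolls back down; past it, it rolls to the stop and stays
- gutter_seat (a point): Point on the stop's face for the pipe to lie against, mid-width, at the height of the seated pipe's centre (x=115, y=0, z=82 mm of the gutter frame); the seated pipe's centre is 24 mm downhill of it, at x=91
- keeper (a joint): Angle (rad) of the red keeper bar about its upright pivot. The bar's direction from the pivot, counterclockwise seen from above from the gutter's x axis, is 160 degrees + this angle. Starts at 0 to 0.35, beside the gutter, pointing downhill; grows counterclockwise; end of swing at 1.92, straight across the gutter, 6 mm downhill of the seated pipe. Needs under 2 N at its end, stays where left
- keeper_pivot (a point): On the keeper's pivot axis at the bar's underside (x=56, y=57, z=81 mm of the gutter frame), on top of a fixed steel post 18 mm dia outside the wall
- keeper_post (a point): Top centre of the red round post on the bar's free end: 14 mm dia, 26 tall, 92 mm from the pivot, top 119 mm above the bench. The bar is 10 mm wide, level, from 81 to 93 mm above the bench, and reaches 98 mm from the pivot
- pipe: Bare steel pipe offcut, 48 mm outside diameter, 70 mm long, about 0.18 to 0.37 kg, lying across the gutter so that it rolls along it. Origin at its middle; its y axis is the pipe's axis (x and z turn as it rolls). Starts at rest against the low lip, its centre at about x=-113, z=57 mm of the gutter frame
- collar: Dark steel shaft collar lying flat, 52 mm dia, 24 mm tall, a bystander. Origin: centre of its underside
- plate: Rusty square steel plate 90 x 90 x 8 mm lying flat, a bystander. Origin: centre of its underside
- cap: Brass-coloured post cap, 54 mm dia, 30 mm tall, a bystander. Origin: centre of its underside
- brush: Hand brush with a handle lying beside the gutter, about 200 mm long, along its x axis, a bystander
Mind the look-alikes: they are no part of the job. What is meant by the pipe is not pink or turquoise, and is the smaller of those in its own colour.

How it is judged:
By the outcome, as a careful person would: the job done as asked, in the order asked, and still so for the second after the job is handed in, with the robot touching nothing.
It also fails if it takes over 56 s, if anything falls off the work surface, if the arm or the gripper's body presses on something with over 40 N, if the wrist force passes 120 N, or if a joint passes its speed limit or range.

## Working session

There is one attempt and no reset: what is moved stays moved. The work goes in short steps, Python scripts to look and compute and a shell command to move; the robot and the scene stay as the last step left them, time stands still between calls to the robot, and variables do not carry over. Pictures are saved under pics/ and viewed, at most 10 in all, crops included, and the job is handed in when it is done.

```bash
mkdir -p pics; cat > h.py <<'E'
import numpy as np, cv2
from workcell import readout, eyes, workorder, nets
def cam(n):
    i=eyes.camera_info(n); f=200/np.tan(np.radians(i['vfov'])/2); return i,f,np.array(i['cam_to_world'])
def ray(n,uv):
    i,f,T=cam(n); d=T[:3,:3]@np.array([(uv[0]-i['cx'])/f,(uv[1]-i['cy'])/f,1]); return T[:3,3],d/np.linalg.norm(d)
def proj(n,p):
    i,f,T=cam(n); q=T[:3,:3].T@(np.array(p)-T[:3,3]); return np.array([i['cx']+f*q[0]/q[2],i['cy']+f*q[1]/q[2]])
def tri(a,b):
    (o1,d1),(o2,d2)=ray('side',a),ray('top',b)
    s=np.linalg.lstsq(np.c_[d1,-d2],o2-o1,rcond=None)[0]
    p,q=o1+s[0]*d1,o2+s[1]*d2; return (p+q)/2,np.linalg.norm(p-q)
E
python3 - <<'E'
from h import *
np.set_printoptions(precision=1,suppress=True)
for n in('side','top'):
    cv2.imwrite(f'pics/{n}0.png',eyes.capture(n)); i,f,T=cam(n); print(n,f,i['cx'],i['cy'],T.tolist(), [k for k in i])
    for q in('gutter','gutter_ramp','gutter_crest','gutter_seat','keeper_pivot','keeper_post','pipe','collar','plate','cap','brush'):
        print(q,[(np.round(d['uv'],1).tolist(),round(d['score'],2)) for d in nets.landmark_of(n,q)][:4])
print(readout.observe())
E
```

```text
side 445.0332423239619 325.5338717851514 204.1020531486181 [[0.7614096481174433, -0.42118687396728566, 0.4928051998014401, 165.23777536331417], [-0.6481550996863769, -0.5089822583780068, 0.5664203628110193, -486.9949389812483], [0.012260281571572806, -0.7506921325377601, -0.660538422532479, 652.2466351150293], [0.0, 0.0, 0.0, 1.0]] ['vfov', 'cx', 'cy', 'cam_to_world']
gutter [([314.0, 206.9], 0.73)]
gutter_ramp [([349.6, 231.9], 0.93), ([311.1, 200.5], 0.52)]
gutter_crest [([297.0, 168.2], 0.77)]
gutter_seat [([285.8, 149.0], 0.57), ([345.1, 214.8], 0.21)]
keeper_pivot []
keeper_post [([291.3, 180.2], 0.63)]
pipe [([417.9, 201.2], 0.82), ([225.9, 247.6], 0.73), ([345.8, 214.7], 0.72), ([333.6, 296.3], 0.6)]
collar [([296.7, 246.8], 0.7)]
plate [([404.3, 267.4], 0.97), ([291.6, 181.6], 0.63)]
cap [([262.3, 169.5], 0.69)]
brush [([351.6, 168.4], 0.78)]
top 447.1620308486121 327.1230239704467 197.25419152362366 [[-0.0025682212760524416, -0.9984776480497914, 0.05509800889718336, 527.8129708728385], [-0.999957041031721, 0.0030549352057066986, 0.008751197745134786, -24.003925262408817], [-
[... 365 characters left out ...]
ipe [([288.8, 281.1], 0.98), ([382.4, 235.9], 0.82), ([331.7, 182.1], 0.74), ([352.0, 113.5], 0.74)]
collar [([316.8, 227.5], 0.79), ([211.7, 189.2], 0.54)]
plate [([389.1, 171.6], 0.98)]
cap [([208.4, 186.1], 0.77)]
brush [([271.8, 117.4], 0.94), ([255.8, 201.6], 0.35)]
{'clock': 1.2, 'joint_positions': array([ 1.2,  0.5,  0. ,  1.6, -0. ,  1.1, -0.1]), 'qd': array([-0., -0.,  0.,  0.,  0.,  0.,  0.]), 'tau': array([ -0. , -58.3,   1.5, -27.3,  -0.1,   0. ,   0. ]), 'tool_pos': array([ 158.3, -656.2,  236.7]), 'orientation': array([ 1. ,  0.1,  0. , -0. ]), 'ft_force': array([ 0.1, -0.4, -0.1]), 'ft_torque': array([ 0.1,  0. , -0. ]), 'finger_force': 0.0, 'gripper_width': 87.70782750326234}
```

View pics/side0.png

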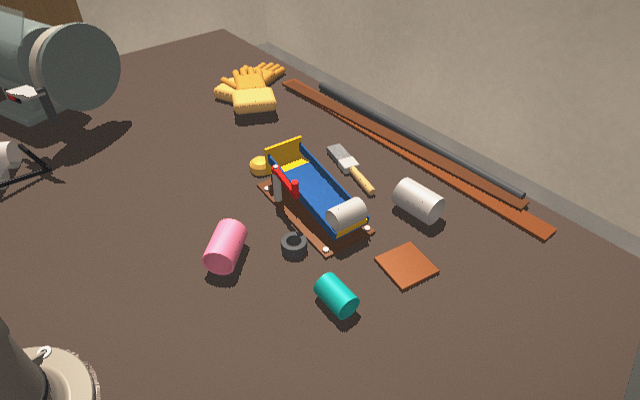

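View pics/top0.png

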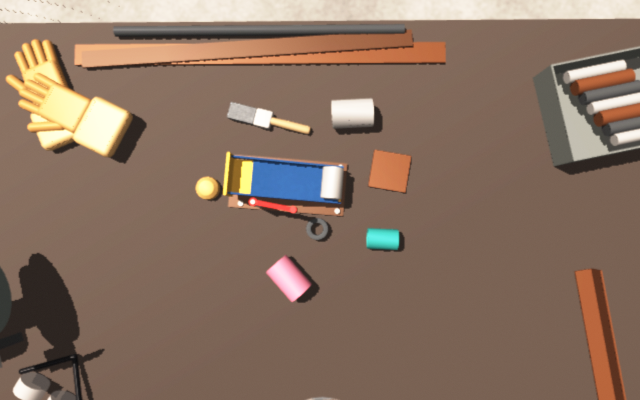

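The pictures show the gutter with its low end to the right. The possible pipes in the top view are pink (289,281), turquoise (383,239), the big grey one (352,113) and the small grey one in the gutter (332,182). The small grey one fits, being neither pink nor turquoise and the smaller of its colour. I'll fit the gutter pose and check it on a crop.

```bash
cat > fit.py <<'E'
from h import *
from scipy.optimize import least_squares
G={'gutter':(0,0,0),'gutter_ramp':(-130,0,30),'gutter_crest':(70,0,62),'gutter_seat':(115,0,82),'keeper_pivot':(56,57,81),'pipe':(-113,0,57)}
def w(p,g):
    c,s=np.cos(p[2]),np.sin(p[2]); return np.array([p[0]+c*g[0]-s*g[1],p[1]+s*g[0]+c*g[1],g[2]])
obs=[('side','gutter_ramp',(349.6,231.9)),('side','gutter_crest',(297,168.2)),('side','gutter_seat',(285.8,149)),('side','pipe',(345.8,214.7)),('side','gutter',(314,206.9)),
('top','gutter',(285.2,181.8)),('top','gutter_ramp',(341.2,183.3)),('top','gutter_crest',(254.6,180.5)),('top','gutter_seat',(225.7,173.8)),('top','keeper_pivot',(254.4,199)),('top','pipe',(331.7,182.1))]
E
python3 - <<'E'
from fit import *
np.set_printoptions(precision=1,suppress=True)
R=lambda p:np.concatenate([proj(n,w(p,G[q]))-uv for n,q,uv in obs])
p=least_squares(R,[560,60,1.5],loss='soft_l1',f_scale=1.5).x
print(p[:2],p[2]); print(np.c_[R(p).reshape(-1,2)])
for q in ('pipe','gutter_crest','gutter_ramp','gutter_seat'):
    a=[u for n,k,u in obs if k==q]; print(q,*tri(*a),w(p,G[q]))
post,e=tri((291.3,180.2),(292.4,207.6));print('post',post,e)
# overlay wire
ims=[]
for n,z,uv in(('side',5,(320,200)),('top',4,(285,182))):
    im=cv2.imread(f'pics/{n}0.png'); z=5
    L=[(-130,39,48),(70,39,80),(115,39,100),(115,-39,100),(70,-39,80),(-130,-39,48),(-130,39,48)]
    B=[(-145,-56,6),(130,-56,6),(130,71,6),(-145,71,6),(-145,-56,6)]
    c=np.array(uv)-[39,49]
    big=cv2.resize(im[c[1]-11:c[1]+109,c[0]-41:c[0]+119],None,fx=z,fy=z,interpolation=cv2.INTER_CUBIC)
    for P in(L,B):
        cv2.polylines(big,[np.int32([(proj(n,w(p,g))-c+[41,11]+.5)*z for g in P])],False,(0,255,0),1)
    cv2.imwrite(f'pics/{n}1.png',big)
E
```

```text
[627.4  84.1] 1.4812929851731977
[[ 0.7 -1.3]
 [-1.3 -0.5]
 [-1.2  1.6]
 [-0.1  1.1]
 [-0.4 -0.9]
 [ 0.7 -1.3]
 [-1.   0.8]
 [-2.2 -5.2]
 [ 4.9 -1.2]
 [ 0.3  1.5]
 [ 1.2  0.3]]
pipe [618.6 -26.1  57.6] 1.5855349378050883 [617.3 -28.4  57. ]
gutter_crest [624.6 144.4  70.5] 9.126522872829304 [633.6 153.9  62. ]
gutter_ramp [616.1 -46.4  27.1] 4.4126713488092335 [615.8 -45.3  30. ]
gutter_seat [639.5 206.2  81.8] 11.20630066431356 [637.7 198.7  82. ]
post [556.2  59.3 123.5] 5.172145089714011
```

View pics/top1.png

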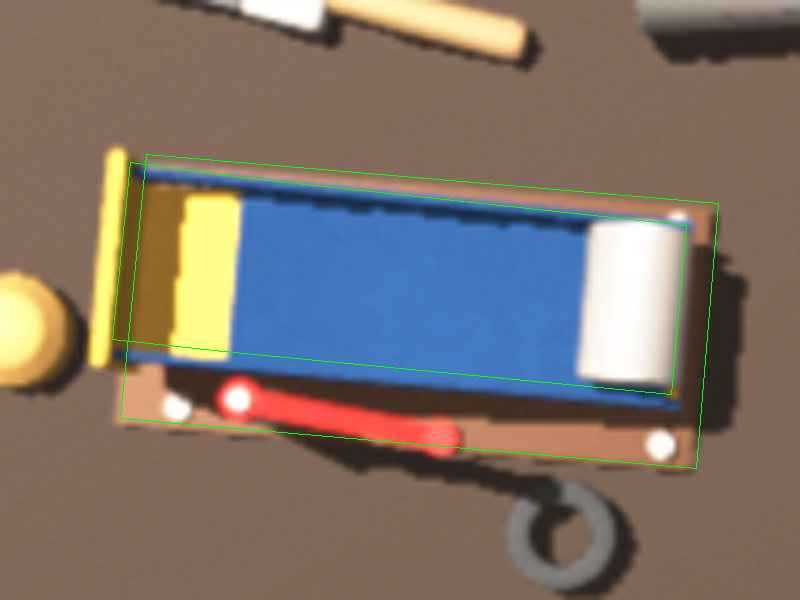

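View pics/side1.png

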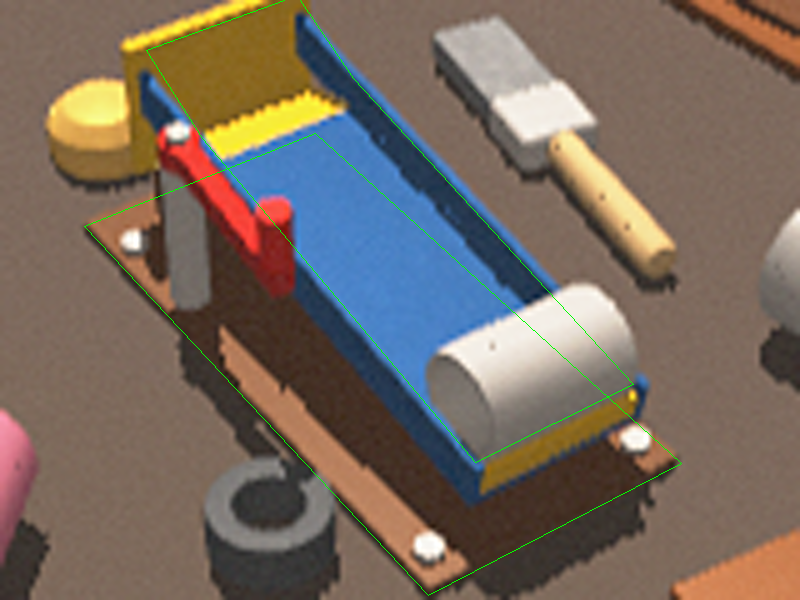

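```bash
cat >> fit.py <<'E'
T=[((56,57,95),(237,400)),((119,-46,100),(116,150)),((119,46,100),(100,365)),((-145,-56,6),(717,205)),((-145,71,6),(695,467)),((130,71,6),(117,425)),((70,-39,62),(243,195))]
S=[((-145,71,6),(430,595)),((-145,-56,6),(682,465)),((130,71,6),(85,225)),((56,57,95),(178,130))]
pts=[('top',g,np.array(c)/5-.4+[205,122]) for g,c in T]+[('side',g,np.array(c)/5-.4+[240,140]) for g,c in S]
E
python3 - <<'E'
from fit import *
np.set_printoptions(precision=2,suppress=True)
for name,sel in(('both',pts),('top',pts[:7]),('side',pts[7:])):
    R=lambda p:np.concatenate([proj(n,w(p,g))-uv for n,g,uv in sel])
    p=least_squares(R,[625,84,1.48],loss='soft_l1',f_scale=1.).x
    print(name,p[:2],p[2]); print(R(p).reshape(-1,2).tolist() if name=='both' else '')
    print(w(p,G['pipe']),w(p,G['gutter_crest']),w(p,G['gutter_seat']))
    if name=='both':
        for a in(0,.1,.2,.35):
            t=np.radians(160)+a; print(a,proj('top',w(p,(56+92*np.cos(t),57+92*np.sin(t),119))),proj('side',w(p,(56+92*np.cos(t),57+92*np.sin(t),119))))
        print('pipe proj',proj('top',w(p,G['pipe'])),proj('side',w(p,G['pipe'])))
for q in('pipe',):
  for n in('side','top'):
    for d in nets.masks_of(n,q): print(n,np.array(d['rect']),d['score'])
from scipy.spatial.transform import Rotation as Ro
o=readout.observe(); print(Ro.from_quat(o['orientation']).as_matrix())
E
```

```text
both [625.93  85.27] 1.491148664420127
[[1.2864889105576083, -0.48710140734374363], [0.45277274891009256, 0.24035615242155473], [-0.11402308899116065, -0.8525490028494573], [-0.4344274720360204, -0.44743317883589384], [-0.023364218548806548, 0.21453991035042463], [0.3544003860670557, -0.2712134565110773], [0.11228142643960837, -1.4578654606858379], [-0.4338651220512588, 0.008786203800468684], [-0.7686641536508887, -0.7854995047839566], [-1.2941960769165917, 0.5880791506171192], [-0.500340621792077, 2.206996206435093]]
[616.94 -27.38  57.  ] [631.5  155.04  62.  ] [635.08 199.9   82.  ]
0 [290.58 218.48] [283.14 185.69]
0.1 [292.19 214.44] [287.82 184.76]
0.2 [293.39 210.27] [292.33 183.56]
0.35 [294.39 203.86] [298.65 181.26]
pipe proj [332.48 182.56] [345.21 215.61]
top [625.01  85.75] 1.4923677662903283

[616.16 -26.91  57.  ] [630.49 155.53  62.  ] [634.02 200.39  82.  ]
side [627.95  84.48] 1.4795172053896606

[617.65 -28.05  57.  ] [634.33 154.19  62.  ] [638.44 199.    82.  ]
side [324.6 196.9 369.7 232.3] 0.94
side [202.  218.4 246.9 276.3] 0.89
side [311.1 274.  359.  319.6] 0.71
side [393.  179.5 444.9 225.5] 0.59
top [369.2 229.  399.6 246.8] 0.91
top [265.3 257.9 312.9 304.1] 0.68
top [331.8  98.1 377.4 129.5] 0.59
top [320.  165.3 341.1 203.2] 0.58
[[ 0.97  0.23  0.  ]
 [ 0.23 -0.97 -0.  ]
 [ 0.    0.   -1.  ]]
```

```bash
cat >> h.py <<'E'
P=[626,85.2,1.490]
def W(g):
    c,s=np.cos(P[2]),np.sin(P[2]); return np.array([P[0]+c*g[0]-s*g[1],P[1]+s*g[0]+c*g[1],g[2]])
def gut(x):
    c,s=np.cos(P[2]),np.sin(P[2]); d=np.array(x)-[P[0],P[1],0]; return np.array([c*d[0]+s*d[1],-s*d[0]+c*d[1],d[2]])
def delta(tips,yaw=None):
    from scipy.spatial.transform import Rotation as Ro
    o=readout.observe(); R=Ro.from_quat(o['orientation']).as_matrix()
    print('t',o['clock'],'tip gutter',np.round(gut(o['tool_pos']+R[:,2]*14),1),'F',np.round(o['ft_force'],1),'heading y-gut',np.round(np.degrees(np.arctan2(R[1,1],R[0,1])-P[2]),1),'j7',o['joint_positions'][6])
    for g in tips: print(g,np.round(R.T@(W(g)+[0,0,14]-o['tool_pos'])/1000,4).tolist())
E
python3 - <<'E'
from h import *
delta([(-165,0,200),(-165,0,51)])
E
```

```text
t 1.3 tip gutter [-776.7  406.3  222.7] F [ 0.4 -0.7  1.1] heading y-gut -161.8 j7 -0.08312836683415349
(-165, 0, 200) [0.577, -0.4543, 0.0227]
(-165, 0, 51) [0.577, -0.4543, 0.1717]
```

```bash
python3 -m creep '[0.03,0.577,-0.454,0.02,-1.253, 0.03,0.577,-0.454,0.02,-1.253, 0.03,0.577,-0.454,0.02,-1.253, 0.03,0.577,-0.454,0.02,-1.253, 0.03,0.577,-0.454,0.02,-1.253, 0.03,0.577,-0.454,0.02,-1.253, 0.03,0.577,-0.454,0.02,-1.253, 0.03,0.577,-0.454,0.02,-1.253, 0.03,0.577,-0.454,0.02,-1.253, 0.03,0.577,-0.454,0.02,-1.253, 0.03,0.577,-0.454,0.02,-1.253, 0.03,0.577,-0.454,0.02,-1.253, 0.03,0.577,-0.454,0.02,-1.253, 0.03,0.577,-0.454,0.02,-1.253, 0.03,0.577,-0.454,0.02,-1.253, 0.03,0.577,-0.454,0.02,-1.253, 0.03,0.577,-0.454,0.02,-1.253]'; python3 - <<'E'
from h import *
delta([(-165,0,51),(-120,0,58),(46,0,82)])
E
```

```text
clock: 3.42
tool_pos: [612.5, -80.3, 216.8]
orientation: [0.736, 0.677, -0.0, 0.0]
ft_force: [0.1, 1.0, 0.4]
gripper_width: 29.7
finger_force: 0.0
t 3.425 tip gutter [-1.660e+02  1.000e-01  2.028e+02] F [0.1 1.  0.4] heading y-gut -90.1 j7 -0.24678891587147292
(-165, 0, 51) [0.0011, 0.0001, 0.1518]
(-120, 0, 58) [0.0461, 0.0, 0.1448]
(46, 0, 82) [0.2121, -0.0002, 0.1208]
```

```bash
python3 -m creep '[0.03,0.001,0,0.05,0, 0.03,0.001,0,0.1,0, 0.03,0.001,0,0.13,0, 0.03,0.001,0,0.151,0, 0.03,0.001,0,0.151,0, 0.03,0.001,0,0.151,0]'; python3 - <<'E'
from h import *
delta([(-165,0,51)])
a=eyes.capture('side')[120:270,250:450]; b=eyes.capture('top')[120:240,230:390]
cv2.imwrite('pics/a.png',cv2.resize(a,(800,600),interpolation=cv2.INTER_CUBIC))
E
```

```text
clock: 4.18
tool_pos: [613.9, -78.5, 67.0]
orientation: [0.735, 0.678, 0.001, 0.001]
ft_force: [0.9, 0.3, 0.9]
gripper_width: 30.1
finger_force: 0.0
t 4.175 tip gutter [-164.1   -1.2   53. ] F [0.9 0.3 0.9] heading y-gut -90.0 j7 -0.3376413324887274
(-165, 0, 51) [-0.0008, -0.0011, 0.002]
```

View pics/a.png

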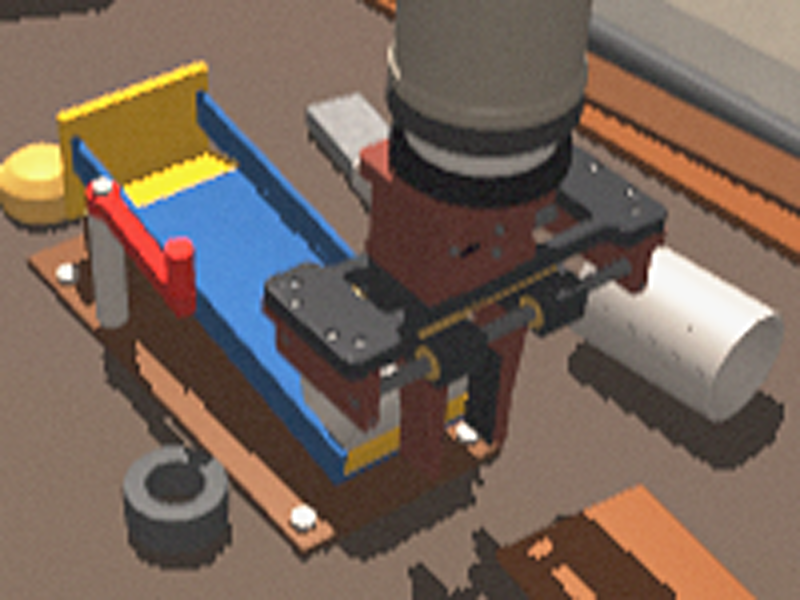

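```bash
python3 -m creep '[0.03,0.008,0.001,-0.001,0, 0.03,0.016,0.001,-0.002,0, 0.03,0.024,0.001,-0.002,0, 0.03,0.032,0.001,-0.003,0, 0.03,0.04,0.001,-0.004,0, 0.03,0.048,0.001,-0.005,0, 0.03,0.056,0.001,-0.006,0, 0.03,0.064,0.001,-0.0075,0, 0.03,0.072,0.001,-0.009,0, 0.03,0.08,0.001,-0.01,0, 0.03,0.088,0.001,-0.011,0, 0.03,0.096,0.001,-0.0125,0, 0.03,0.104,0.001,-0.0135,0, 0.03,0.112,0.001,-0.015,0, 0.03,0.12,0.001,-0.016,0, 0.03,0.128,0.001,-0.0175,0, 0.03,0.136,0.001,-0.0185,0, 0.03,0.144,0.001,-0.02,0, 0.03,0.152,0.001,-0.021,0, 0.03,0.16,0.001,-0.0225,0]'; python3 - <<'E'
from h import *
delta([(46,0,82),(56,0,84)])
b=eyes.capture('top');a=eyes.capture('side')
print([ (d['rect'],d['score']) for n in('side','top') for d in nets.masks_of(n,'pipe')])
o=np.zeros((600,800,3),np.uint8); o[:]=np.vstack([cv2.resize(a[120:240,270:430],(800,600))[:300]*0+cv2.resize(a[130:240,250:440],(800,300)),cv2.resize(b[130:240,210:400],(800,300))])
cv2.imwrite('pics/b.png',o)
E
```

```text
clock: 6.78
tool_pos: [626.8, 81.4, 88.2]
orientation: [0.735, 0.678, -0.0, -0.0]
ft_force: [-0.3, -2.3, 2.0]
gripper_width: 30.1
finger_force: 1.5
t 6.775 tip gutter [-3.7 -1.1 74.2] F [-0.3 -2.3  2. ] heading y-gut -90.0 j7 -0.5803272467250362
(46, 0, 82) [0.0497, -0.0011, -0.0078]
(56, 0, 84) [0.0597, -0.0011, -0.0098]
[([283.4, 157.1, 321.2, 182.2], 0.86), ([202.0, 220.1, 247.1, 277.5], 0.86), ([312.9, 274.2, 359.8, 320.1], 0.7), ([393.1, 176.8, 444.4, 227.3], 0.64), ([331.6, 146.8, 375.3, 191.8], 0.3), ([331.3, 98.6, 373.8, 126.8], 0.72), ([192.5, 177.9, 221.8, 200.5], 0.55), ([228.8, 161.1, 345.2, 213.3], 0.45)]
```

View pics/b.png

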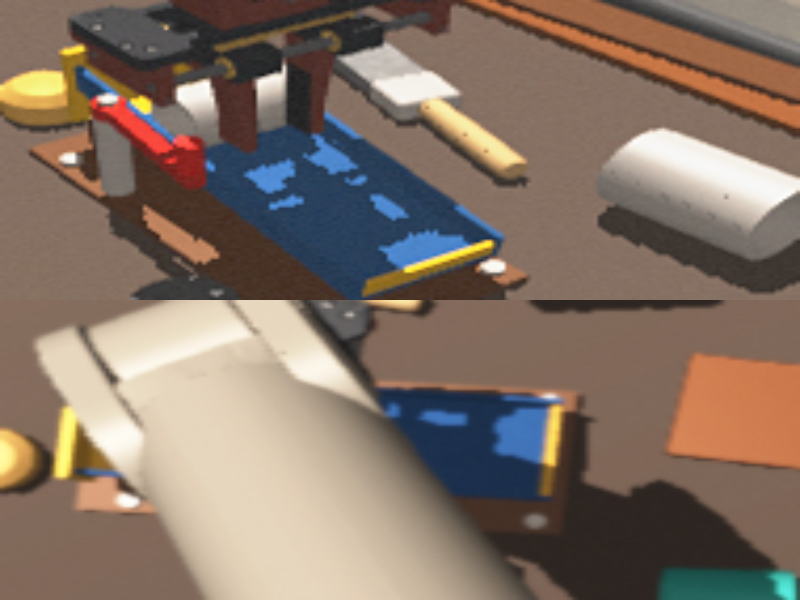

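```bash
python3 -m creep '[0.03,0.006,0,-0.001,0, 0.03,0.012,0,-0.002,0, 0.03,0.018,0,-0.003,0, 0.03,0.024,0,-0.004,0, 0.03,0.029,0,-0.005,0, 0.03,0.033,0,-0.0055,0, 0.03,0.036,0,-0.006,0, 0.03,0.039,0,-0.0065,0, 0.03,0.042,0,-0.007,0, 0.03,0.045,0,-0.0075,0, 0.03,0.048,0,-0.008,0, 0.03,0.05,0,-0.008,0, 0.03,0.05,0,-0.008,0, 0.03,0.05,0,-0.008,0, 0.03,0.05,0,-0.008,0]'; python3 - <<'E'
from h import *
delta([])
E
```

```text
clock: 8.85
tool_pos: [630.9, 130.5, 96.1]
orientation: [0.735, 0.678, -0.0, 0.0]
ft_force: [0.6, -0.6, -0.5]
gripper_width: 30.4
finger_force: 0.0
t 8.85 tip gutter [45.5 -1.2 82.1] F [ 0.6 -0.6 -0.5] heading y-gut -90.0 j7 -0.6484283282719845
```

```bash
python3 -m creep '[0.03,-0.02,0,0,0, 0.0,-0.04,0,-0.03,0, 0.0,-0.06,0,-0.08,0, 0,-0.08,-0.05,-0.08,0, 0,-0.08,-0.1,-0.08,0, 0,-0.08,-0.108,-0.08,0, 0,-0.08,-0.108,-0.08,0, 0,-0.08,-0.108,-0.08,0]'; python3 - <<'E'
from h import *
a=eyes.capture('side');b=eyes.capture('top')
print([ (d['rect'],d['score']) for n in('side','top') for d in nets.masks_of(n,'pipe')])
for n in('side','top'):print(nets.landmark_of(n,'pipe'),nets.landmark_of(n,'keeper_post'),proj(n,W((91,0,82))))
cv2.imwrite('pics/c.png',np.vstack([cv2.resize(a[130:240,250:440],(800,300)),cv2.resize(b[130:240,210:400],(800,300))]))
t=np.radians(160)+.23; g=np.array([56+92*np.cos(t),57+92*np.sin(t)]); print(g); delta([(g[0]+4,g[1]+35,103)])
E
```

```text
clock: 9.85
tool_pos: [518.1, 59.3, 176.3]
orientation: [0.735, 0.678, 0.001, 0.0]
ft_force: [-0.0, 0.4, -0.5]
gripper_width: 0.6
finger_force: 0.0
[([202.9, 220.6, 248.9, 276.6], 0.97), ([310.0, 274.3, 358.5, 320.1], 0.78), ([283.4, 140.3, 308.9, 167.1], 0.76), ([393.2, 176.7, 446.3, 224.4], 0.7), ([279.3, 173.6, 301.5, 199.8], 0.49), ([367.0, 228.2, 399.9, 249.0], 0.87), ([228.3, 156.7, 253.8, 192.9], 0.78), ([330.9, 98.4, 375.3, 127.3], 0.73)]
[{'uv': [289.9, 153.0], 'score': 0.81}, {'uv': [225.9, 246.8], 'score': 0.72}, {'uv': [419.2, 200.0], 'score': 0.7}, {'uv': [332.7, 296.4], 'score': 0.59}] [{'uv': [291.9, 181.3], 'score': 0.7}] [289.20470161 155.88541525]
[{'uv': [240.9, 172.0], 'score': 0.92}, {'uv': [350.8, 113.3], 'score': 0.66}, {'uv': [382.6, 232.5], 'score': 0.58}] [] [240.85201848 174.50900701]
[-35.34864292  67.92819455]
t 10.25 tip gutter [-34.1 106.7 162. ] F [-0.1  0.3 -0. ] heading y-gut -90.0 j7 -0.5134471819798633
(np.float64(-31.348642922683993), np.float64(102.92819455280583), 103) [0.0028, 0.0038, 0.059]
```

View pics/c.png

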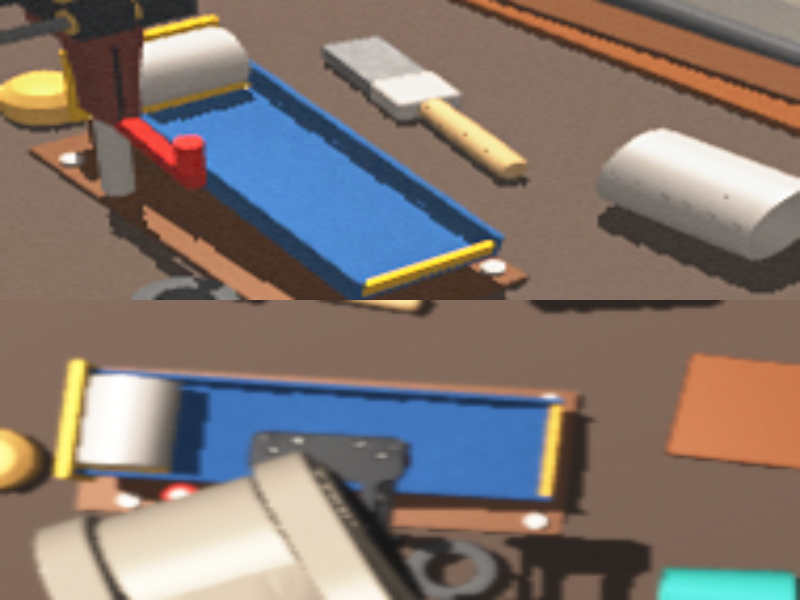

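The pictures show the pipe lying against the yellow stop in the dip (top 241,174), and the keeper still beside the gutter. Next I plan the swing.

```bash
python3 - <<'E'
from h import *
delta([])
o=readout.observe(); g0=gut(o['tool_pos'])[:2]
for d in list(range(168,271,6))+[270,272]:
    t=np.radians(d); c=np.array([56,57])+92*np.array([np.cos(t),np.sin(t)])-20.8*np.array([-np.sin(t),np.cos(t)])
    D=(c-g0)/1000; print(d,round(D[0],4),round(-D[1],4),0.059,round(-np.radians(d-180),3))
E
```

```text
t 10.25 tip gutter [-34.1 106.7 162. ] F [-0.1  0.3 -0. ] heading y-gut -90.0 j7 -0.5134471819798633
168 0.0045 0.0102 0.059 0.209
174 0.0008 0.0194 0.059 0.105
180 -0.0019 0.0289 0.059 -0.0
186 -0.0035 0.0386 0.059 -0.105
192 -0.0042 0.0485 0.059 -0.209
198 -0.0038 0.0584 0.059 -0.314
204 -0.0024 0.0681 0.059 -0.419
210 0.0001 0.0777 0.059 -0.524
216 0.0035 0.087 0.059 -0.628
222 0.0078 0.0958 0.059 -0.733
228 0.0131 0.1042 0.059 -0.838
234 0.0192 0.1119 0.059 -0.942
240 0.0261 0.119 0.059 -1.047
246 0.0337 0.1253 0.059 -1.152
252 0.0419 0.1308 0.059 -1.257
258 0.0507 0.1354 0.059 -1.361
264 0.0598 0.139 0.059 -1.466
270 0.0693 0.1417 0.059 -1.571
270 0.0693 0.1417 0.059 -1.571
272 0.0726 0.1424 0.059 -1.606
```

```bash
python3 -m creep '[0,0.004,0,0.03,0.1, 0,0.004,0,0.055,0.1, 0,0.004,0,0.059,0.15, 0,0.004,0.01,0.059,0.15, 0,0.001,0.019,0.059,0.105, 0,-0.002,0.029,0.059,0, 0,-0.0035,0.0385,0.059,-0.105, 0,-0.004,0.0485,0.059,-0.21, 0,-0.004,0.0585,0.059,-0.315, 0,-0.0025,0.068,0.059,-0.42, 0,0,0.0775,0.059,-0.525, 0,0.0035,0.087,0.059,-0.63, 0,0.008,0.096,0.059,-0.735, 0,0.013,0.104,0.059,-0.84, 0,0.019,0.112,0.059,-0.94, 0,0.026,0.119,0.059,-1.05, 0,0.026,0.119,0.059,-1.05]'; python3 - <<'E'
from h import *
delta([])
a=eyes.capture('side');b=eyes.capture('top')
cv2.imwrite('pics/d.png',np.vstack([cv2.resize(a[130:240,250:440],(800,300)),cv2.resize(b[130:240,210:400],(800,300))]))
E
```

```text
clock: 12.38
tool_pos: [638.6, 76.1, 117.5]
orientation: [0.297, 0.955, 0.001, 0.0]
ft_force: [0.6, -0.4, 0.6]
gripper_width: 0.1
finger_force: 0.0
t 12.375 tip gutter [ -8.  -13.3 103.5] F [ 0.6 -0.4  0.6] heading y-gut -29.9 j7 0.3655952603544801
```

View pics/d.png

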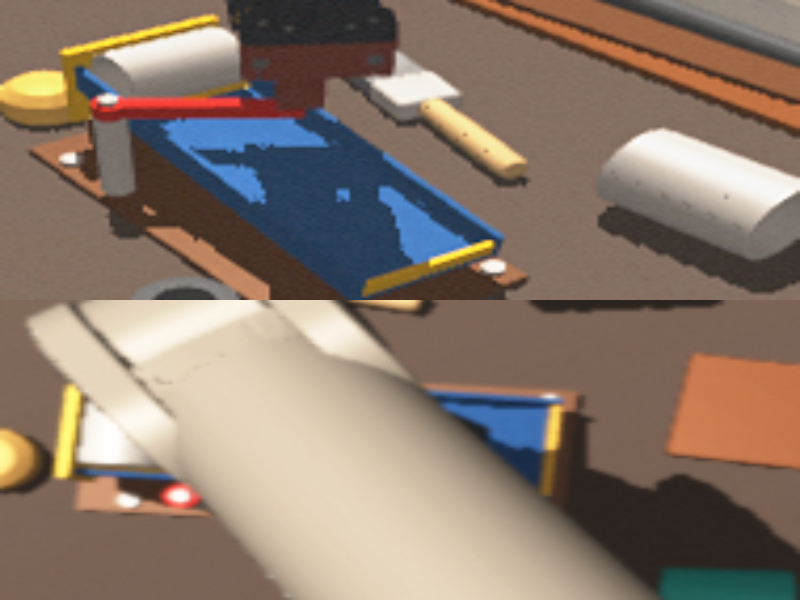

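```bash
python3 - <<'E'
from h import *
for d in (246,252,258,264,267,270,272,274):
    t=np.radians(d); c=np.array([56,57])+92*np.array([np.cos(t),np.sin(t)])-20.8*np.array([-np.sin(t),np.cos(t)])
    delta([(c[0],c[1],103)]) if 0 else None
    D=(c-[-8,-12.5])/1000; h=np.radians(-30); ty=np.array([np.cos(h),np.sin(h)]); tx=np.array([-ty[1],ty[0]])
    print(d,np.round(D@tx,4),np.round(D@ty,4),round(-np.radians(d-240),3))
E
```

```text
246 -0.0015 0.0096 -0.105
252 -0.0021 0.0195 -0.209
258 -0.0017 0.0293 -0.314
264 -0.0003 0.0391 -0.419
267 0.0008 0.0439 -0.471
270 0.0021 0.0487 -0.524
272 0.0031 0.0518 -0.559
274 0.0043 0.0549 -0.593
```

```bash
python3 -m creep '[0,-0.001,0.005,0,-0.05, 0,-0.0015,0.01,0,-0.105, 0,-0.002,0.015,0,-0.16, 0,-0.002,0.0195,0,-0.21, 0,-0.002,0.0245,0,-0.26, 0,-0.0015,0.0295,0,-0.315, 0,-0.001,0.034,0,-0.365, 0,0,0.039,0,-0.42, 0,0.0005,0.0415,0,-0.445, 0,0.001,0.044,0,-0.47, 0,0.0015,0.0465,0,-0.5, 0,0.0015,0.0465,0,-0.5]'; python3 - <<'E'
from h import *
delta([])
E
```

```text
clock: 13.98
tool_pos: [662.5, 115.5, 117.2]
orientation: [0.051, 0.999, 0.0, -0.0]
ft_force: [0.5, -1.5, -0.5]
gripper_width: 0.7
finger_force: 0.1
t 13.975 tip gutter [ 33.2 -33.9 103.2] F [ 0.5 -1.5 -0.5] heading y-gut -1.2 j7 0.7662145497132822
```

Nearly at the end. I'll creep along tool +y (uphill) in 1 mm steps and watch the force.

```bash
python3 -m creep '[0,0,0.001,0,0, 0,0,0.002,0,0, 0,0,0.003,0,0, 0,0,0.003,0,0]'; python3 -c "
from h import *
delta([])"
```

```text
clock: 14.48
tool_pos: [662.8, 118.3, 117.2]
orientation: [0.051, 0.999, 0.0, -0.0]
ft_force: [1.4, -0.7, -0.3]
gripper_width: 0.4
finger_force: 0.3
t 14.475 tip gutter [ 36.  -34.  103.2] F [ 1.4 -0.7 -0.3] heading y-gut -1.2 j7 0.7621736645398246
```

```bash
python3 -m creep '[0,0,0.001,0,0, 0,0,0.002,0,0, 0,0,0.002,0,0]'; python3 -c "
from h import *
delta([])"; python3 -m creep '[0,0,0.001,0,0, 0,0,0.002,0,0, 0,0,0.002,0,0]'; python3 -c "
from h import *
delta([])
cv2.imwrite('pics/e.png',cv2.resize(eyes.capture('side')[130:240,250:440],(760,440)))"
```

```text
clock: 14.85
tool_pos: [663.0, 120.4, 117.2]
orientation: [0.051, 0.999, 0.0, -0.0]
ft_force: [-0.5, -0.3, -0.2]
gripper_width: 0.4
finger_force: 0.3
t 14.85 tip gutter [ 38.  -34.  103.2] F [-0.5 -0.3 -0.2] heading y-gut -1.2 j7 0.7596074831834742
clock: 15.22
tool_pos: [663.2, 122.3, 117.1]
orientation: [0.051, 0.999, 0.0, -0.0]
ft_force: [0.6, -0.8, -0.6]
gripper_width: 0.6
finger_force: 0.3
t 15.225 tip gutter [ 40.  -34.1 103.1] F [ 0.6 -0.8 -0.6] heading y-gut -1.2 j7 0.7570730044134386
```

View pics/e.png

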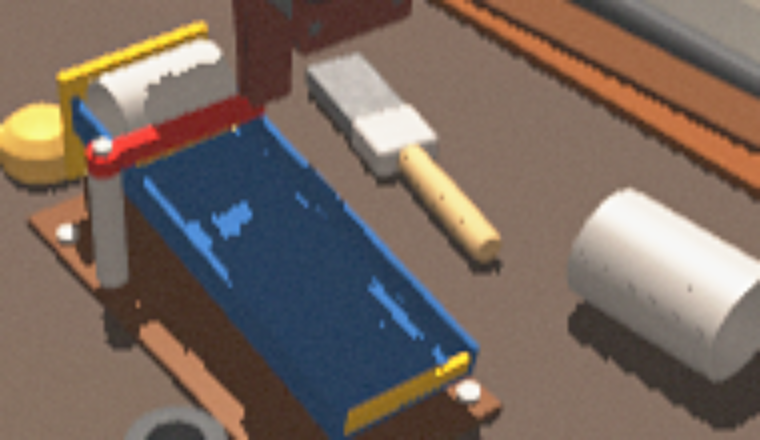

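```bash
for i in 1; do python3 -m creep '[0,0,0.001,0,0, 0,0,0.0015,0,0, 0,0,0.0015,0,0]'; done | grep -E "force|tool"; python3 -m creep '[0,0,0.001,0,0, 0,0,0.0015,0,0, 0,0,0.0015,0,0]' | grep -E "force|tool"
```

```text
tool_pos: [663.4, 123.7, 117.2]
ft_force: [1.1, -0.5, 0.0]
finger_force: 0.3
tool_pos: [663.5, 124.9, 117.2]
ft_force: [0.7, -1.8, 0.7]
finger_force: 0.8
```

```bash
python3 -m creep '[0,0,0.001,0,0, 0,0,0.001,0,0]' | grep -E "force|tool"; python3 -m creep '[0,0,0.001,0,0, 0,0,0.001,0,0]' | grep -E "force|tool"
```

```text
tool_pos: [663.6, 125.0, 117.1]
ft_force: [-1.3, -4.7, 1.5]
finger_force: 2.5
tool_pos: [663.6, 125.1, 117.0]
ft_force: [-2.0, -7.5, 3.4]
finger_force: 3.6
```

The bar is against its end stop: the TCP stopped moving and the force rose to 7.5 N. Now back off and clear.

```bash
python3 -m creep '[0,0,-0.005,0,0, 0,0,-0.02,0,0, 0,0,-0.03,-0.03,0, 0,0,-0.03,-0.08,0, 0,0,-0.08,-0.13,0, 0,0,-0.14,-0.15,0, 0,0,-0.2,-0.15,0, 0,0,-0.26,-0.15,0, 0,0,-0.3,-0.15,0, 0,0,-0.3,-0.15,0, 0,0,-0.3,-0.15,0, 0,0,-0.3,-0.15,0]' | grep -E "clock|force|tool"; python3 - <<'E'
from h import *
a=eyes.capture('side');b=eyes.capture('top')
for n in('side','top'):
    for q in('pipe','keeper_post'): print(n,q,[np.round(d['uv']).tolist() for d in nets.landmark_of(n,q)])
    print(proj(n,W((91,0,82))),proj(n,W((56,-35,119))))
cv2.imwrite('pics/f.png',np.vstack([cv2.resize(a[120:230,240:430],(800,300)),cv2.resize(b[130:240,200:390],(800,300))]))
E
```

```text
clock: 18.02
tool_pos: [633.5, -169.1, 267.4]
ft_force: [0.7, 0.2, 0.2]
finger_force: 0.0
side pipe [[225.0, 246.0], [331.0, 296.0], [288.0, 154.0], [420.0, 200.0], [283.0, 151.0]]
side keeper_post [[309.0, 145.0]]
[289.20470161 155.88541525] [311.09058106 144.05210643]
top pipe [[241.0, 173.0], [352.0, 113.0], [386.0, 238.0]]
top keeper_post [[256.0, 158.0]]
[240.85201848 174.50900701] [255.08589309 157.69259171]
```

View pics/f.png

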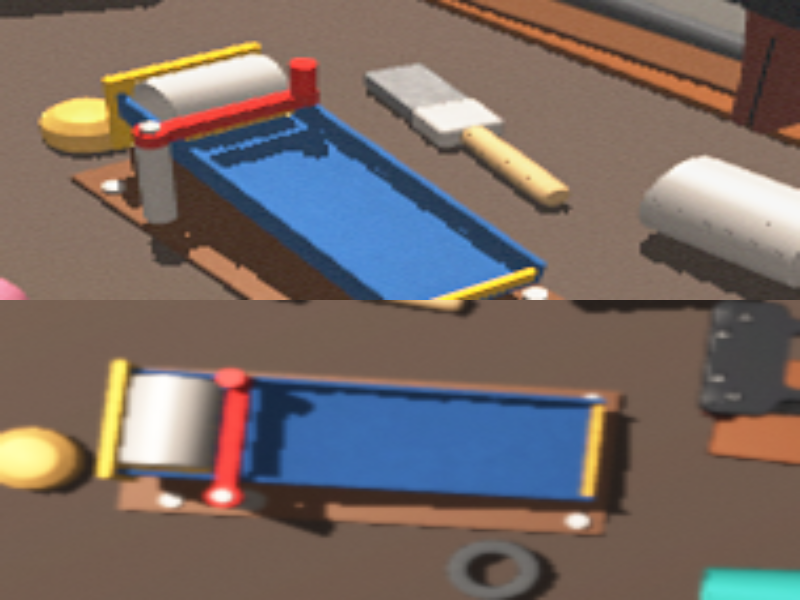

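The pipe is seated at the stop (top 241,173). The keeper lies straight across the gutter behind it, with its post at (256,158) against a predicted (255,158). The arm is clear, so I'm handing in.

```bash
python3 -c "
from h import *
print(workorder.hand_in())"
```

```text
the job is handed in; nothing more can be done
None
```

The job is handed in at about 18 s of the 56 s allowed: the pipe rests against the yellow stop, the keeper bar lies straight across behind it at the end of its swing, and the arm is clear of everything.

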